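# Unlatch a logger's battery pack and put it on charge

### The arm

A 7-joint arm with a two-finger parallel gripper is mounted at the origin on a cart in front of the work surface, level with it; the furniture and walls round the work are solid. World frame = base frame: x ahead of the robot, y to its left, z up, the work surface at z = 0. Lengths are in m, angles in rad, forces in N, time in s.
With the tool pointing down it reaches from about 0.425 to 0.95 m from the base axis. Payload 16.7 kg.
Tool frame: the origin (TCP) lies between the finger pads; the fingertips stand 17 mm ahead of it and the grasp point (between the pads) lies 2 mm behind it; z points along the fingers, y is the line along which they close (so a half turn about z gives the same grasp; the last joint's range is limited). The gripper opens to 94 mm and grips with 3 to 60 N. Pads are 16 mm wide; open, the fingers measure 119 mm over their backs; the gripper's body (75 mm by 177 mm) begins 78 mm behind the grasp point.
Start: joints at [-0.149, 0.426, 0.074, 1.606, -0.034, 1.111, -0.067], TCP at [0.675, -0, 0.222] pointing down, gripper open.
Joint ranges: [-2.85, 2.85], [-0.5, 2.14], [-1.23, 1.37], [0.21, 2.46], [-1.02, 4.16], [0.16, 2.05], [-2.73, 2.73]. Speed limits (rad/s): [1.89, 1.89, 2.39, 2.39, 3.01, 3.01, 3.01].

### API

Orientations are given as a rotation vector (axis times angle).
In Python, from cell import status, vision, order, models gives the robot as it stands.
- The arm moves only by the tool step_arm, never from a script. Its argument "steps" is a list of rows, each an object of numbers: "claw": the opening in per cent of the stroke, from 0 (shut) to 100 (fully open); "tx", "ty", "tz": the shift along the world's x, y, z in cm; "yaw": the turn about the world's z in rad. In form: [{"claw": .., "tx": .., "ty": .., "tz": .., "yaw": ..}, ...]. A call has 1 to 20 rows; each row is the pose to reach, as a shift and turn from the pose commanded when the call began; what a row does not reach only later rows make up. A row lasts 1/10 s, in which the tool goes at most 50 mm and 8.59 degrees, less where a joint would pass 70% of its speed; a pose out of reach is approached as far as the arm can. A call with a gripper value outside its range is refused whole. The fingers move at their own pace and stop on an object; the grip force is fixed at half the most. Time passes only in rows, so rows that repeat a pose let the fingers close. It gives the time, the measured TCP pose, the force, the opening and the grip force at its end, in the units of the state.
- status.get_state(): the state, without advancing time (a new reading comes with each control period).
- vision.capture(name): name is "scene" or "side" or "wrist"; returns a dict with "pixels" (480x640x3 uint8, red, green, blue), "fx", "fy", "cx", "cy" (pixels), "position" and "orientation" of the camera in the world. Camera axes: x right, y up, looking along -z (the intrinsics and any distortion apply to the point x, -y, -z); pixel columns grow to the right and rows downward; lengths in m; the calibration is good to about 2 mm. A picture is of the moment at which its call begins. There is no depth.
- order.close_job(): hands the job in; it is judged then, once.
Trained networks look in the newest picture that a camera, given by its name, has taken for a name from the list of things; names that differ only in an ending like _2 or _b are one class to them, and where a whole thing is asked for, a point or a joint stands for the part that bears it (a point fixed in the world has none). Each returns a list of dicts, best first, with "p" (0 to 1); they miss things now and then, are a little off and sometimes report something else, mostly with a low value. They report only what shows in the picture. A call takes as long as a camera call. They do not tell look-alikes from the thing itself.
- models.boxes_of(camera, query): "xyz" ([x, y, z] in m, in world coordinates, good to about 4 mm: the middle of the surface that is visible of it).
- models.spot_point(camera, query): "xyz" ([x, y, z] in m, in world coordinates, good to about 4 mm: a listed point, or the origin of a listed thing).
The state is a dict: "t": time; "joint_positions": joint angles; "dq": joint speeds; "joint_efforts": joint torques, N m; "eef_pos": TCP position; "tcp_rot": TCP orientation; "ft_force": force on the tool from outside, world axes, zero at the start; "ft_torque": the same for the moment, N m; "opening": finger opening in m; "gripper_force": force on a finger pad.
Only numpy, scipy, OpenCV 4.12 (cv2) and the standard library are available. Lean on these libraries where they do the work, as an engineer would, in place of code of your own. Each camera call takes 0.05 s, during which the arm holds its last target. There are 200 camera calls.

### The job

The battery pack of the portable logger is flat. Push the small ridge of the flush battery latch across its detent to free the pack without forcing it or shoving the loose logger along the bench, lift the pack out, and lower it into the pocket of the charging cradle with its brass contacts on the cradle's contacts. Leave the logger standing where it is, and do not disturb the petri dish, screwdriver or syringe.

Things in the scene. Friction and masses are not known exactly. Their poses are not given: they have to be found in the camera images.
- logger: portable data logger, 0.5 kg, loose, lying on its face, battery side up: grey case 190 mm long (x) x 84 wide (y), flat deck 38 mm high. Origin: centre of the underside, z up. Latch in the deck near its -x end, open battery bay further to +x, two BNC jacks 12 mm proud on the +x end. A sideways push of about 2.5 to 6 N slides it on the bench, less than the latch needs
- guard_face (a point): middle of the outer face of the dark grey rubber guard on the latch end: logger x = -95, y = 0, z = 43 mm. The guard is 84 mm wide, 12 mm thick and stands up to z = 48 mm, 10 mm proud of the deck (a like one closes the +x end). It can back up the latch: the ridge's bay-side face is 43 mm from this face when locked
- logger_latch (a joint): travel of the latch in m: 0 = locked, 0.008 = released (end stop); it moves toward the logger's -x, away from the bay and toward the near guard. A spring detent half way holds it at either end; crossing takes 10 to 14 N on the ridge. More than about 40 N from a finger is forcing it
- latch_ridge (a point): middle of the ridge's top, moves with the latch: a black cross bar 5 mm thick (x), 20 long (y), 3 mm above a latch plate 24 x 25 mm that is flush with the deck. Locked: logger x = -54.5, y = 0, z = 41 mm, its bay-side face at x = -52. From there to the bay are 30 mm of flat deck to stand a finger over
- bay (a point): middle of the floor of the battery bay: logger x = 18.5, y = 0, z = 14 mm. The bay is 81 mm (x) x 53 (y), open at the top; its side walls are cut down to 20 mm above the bench, open outward, over the middle 44 mm, so that fingertips can reach the pack's sides there
- pack: black battery pack 78 mm long (x) x 50 wide (y) x 24 high, 0.13 to 0.24 kg, loose; origin: centre of the underside, z up, +x toward its contacts. It starts on bay, axes as the logger's, top flush with the deck. A steel tongue of the latch holds down its -x end; once released, a leaf spring tips that end up about 6 mm, and it lifts straight out, 1.5 mm clear all round
- pack_contacts (a point): the three brass contacts at the pack's +x end: pack x = 39, y = 0, z = 8 mm
- cradle: white charging cradle, fixed to the bench: 84 mm wide (y), x = -60..68 mm, 24 high; a contact head 32 high over x = 44..68. Origin: under the pocket's centre, z up. Pocket 88 mm (x) x 60 (y), floor 12 mm high: the pack has 5 mm play all round and stands 12 mm above the side walls, which are 24 high, cut down to 16 over the middle 44 mm
- cradle_contacts (a point): the cradle's three brass contacts, at the pocket's +x end: cradle x = 39, y = 0, z = 12 mm. The pack's +x end belongs at this end
- tower_corner (a point): top of the nearest upright edge of the tall black PC tower (furniture, 0.30 m high) at the right of the work; the tower spreads from here away from the robot and to both sides behind: swing the arm past on the robot's side of this edge
- petri_dish: clear petri dish, 61 mm across, 14 high, a bystander; origin: centre of the underside
- screwdriver: small screwdriver, 149 mm long, a bystander; origin: middle of the underside
- syringe: plastic syringe, 86 mm long, a bystander; origin: middle of the underside
There are look-alikes about, which are no part of the job. What is shaped like the pack but red is not meant.

How it is judged:
By the outcome, as a careful person would: the job done as asked, in the order asked, and still so for the second after the job is handed in, with the robot touching nothing.
It also fails if it takes over 58 s, if anything falls off the work surface, if the arm or the gripper's body presses on something with over 40 N, if the wrist force passes 120 N, or if a joint passes its speed limit or range.

## Working session

There is one attempt and no reset: what is moved stays moved. The work goes in short steps, Python scripts to look and compute and a tool call to move; the robot and the scene stay as the last step left them, time stands still between calls to the robot, and variables do not carry over. Pictures are saved under pics/ and viewed, at most 10 in all, crops included, and the job is handed in when it is done.

Besides the shell and the picture viewer there is one more tool, called in YAML: its name, and indented under it one key for each argument. step_arm: Moves the arm, as the interface text tells. Its arguments: {"type":"object","properties":{"steps":{"type":"array"}},"required":["steps"]}

```bash
mkdir -p pics; cat > h.py <<'E'
import numpy as np, cv2
from cell import status, vision, order, models
from scipy.spatial.transform import Rotation as R
def rot(o):
    o=np.array(o,float)
    return o if o.shape==(3,3) else (R.from_rotvec(o).as_matrix() if o.size==3 else R.from_quat(o).as_matrix())
def cap(n,f=None):
    c=vision.capture(n)
    if f: cv2.imwrite('pics/'+f,cv2.cvtColor(np.array(c['pixels']),cv2.COLOR_RGB2BGR))
    return c
def proj(c,p):
    q=rot(c['orientation']).T@(np.array(p)-np.array(c['position']))
    return np.array([c['cx']+c['fx']*q[0]/-q[2], c['cy']+c['fy']*-q[1]/-q[2]])
def unproj(c,u,v,z):
    d=rot(c['orientation'])@np.array([(u-c['cx'])/c['fx'],-(v-c['cy'])/c['fy'],-1])
    p=np.array(c['position']); return p+d*(z-p[2])/d[2]
E
python3 - <<'E'
from h import *
s=status.get_state();print(s['t'],s['eef_pos'],s['tcp_rot'],s['opening'])
for n in('scene','side'):
    c=cap(n,n+'0.png');print(n,{k:c[k] for k in c if k!='pixels'})
    for q in('logger','guard_face','latch_ridge','bay','pack','pack_contacts','cradle','cradle_contacts','tower_corner','petri_dish','screwdriver','syringe'):
        for d in models.spot_point(n,q)[:3]: print(q,round(d['p'],2),np.round(d['xyz'],3),np.round(proj(c,d['xyz'])))
E
```

```text
0.0 [ 6.74583942e-01 -4.21537043e-05  2.21778526e-01] [-2.22098045e+00 -2.22069374e+00  1.51633218e-03] 0.09391609397875823
scene {'fx': 511.4137493292672, 'fy': 511.4137493292672, 'cx': 320.99120188235645, 'cy': 241.56562412196814, 'position': array([-0.30088198,  0.57206819,  0.64455281]), 'orientation': array([ 0.68745339, -1.10941797, -1.81597737])}
logger 0.86 [0.455 0.041 0.004] [380. 315.]
guard_face 0.74 [ 0.471 -0.05   0.042] [411. 286.]
latch_ridge 0.64 [ 0.464 -0.014  0.038] [400. 293.]
bay 0.96 [0.452 0.063 0.02 ] [373. 313.]
pack 0.71 [ 0.573  0.192 -0.002] [294. 309.]
pack_contacts 0.88 [0.449 0.095 0.022] [360. 317.]
pack_contacts 0.87 [0.552 0.225 0.005] [284. 316.]
cradle 0.94 [ 0.47   0.306 -0.005] [264. 353.]
cradle_contacts 0.79 [0.472 0.349 0.011] [242. 352.]
cradle_contacts 0.7 [0.663 0.058 0.002] [328. 275.]
tower_corner 0.8 [ 0.533 -0.191  0.304] [454. 155.]
petri_dish 0.74 [ 0.663  0.058 -0.002] [327. 277.]
screwdriver 0.51 [ 0.454 -0.198  0.002] [466. 288.]
syringe 0.68 [ 0.62   0.437 -0.   ] [179. 330.]
syringe 0.37 [ 0.474 -0.052  0.042] [411. 285.]
side {
[... 265 characters left out ...]
0.]
guard_face 0.83 [ 0.472 -0.048  0.044] [287. 343.]
latch_ridge 0.45 [ 0.467 -0.014  0.039] [286. 333.]
pack 0.84 [0.453 0.064 0.017] [282. 316.]
pack 0.62 [ 0.571  0.192 -0.001] [333. 288.]
pack_contacts 0.6 [0.445 0.098 0.023] [280. 304.]
pack_contacts 0.49 [0.553 0.226 0.012] [326. 275.]
cradle 0.71 [0.466 0.306 0.001] [293. 261.]
cradle_contacts 0.91 [0.475 0.347 0.012] [297. 249.]
cradle_contacts 0.63 [0.446 0.098 0.024] [280. 304.]
cradle_contacts 0.4 [ 0.465  0.306 -0.002] [293. 261.]
tower_corner 0.76 [ 0.534 -0.194  0.293] [319. 292.]
petri_dish 0.42 [0.453 0.063 0.014] [282. 317.]
screwdriver 0.75 [ 0.453 -0.199  0.001] [273. 421.]
syringe 0.59 [ 0.622  0.436 -0.004] [348. 237.]
```

View pics/scene0.png

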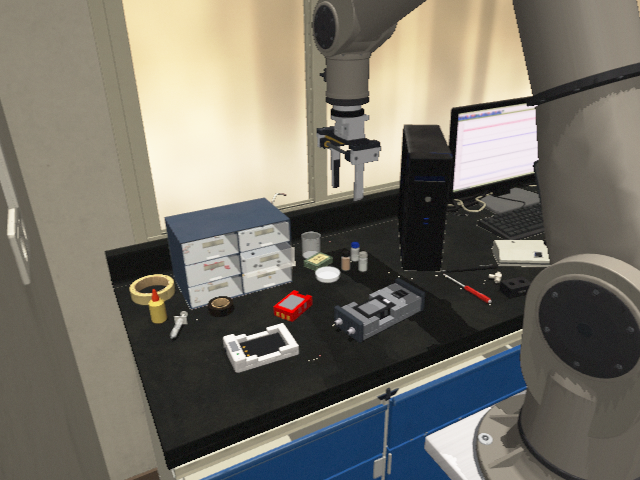

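View pics/side0.png

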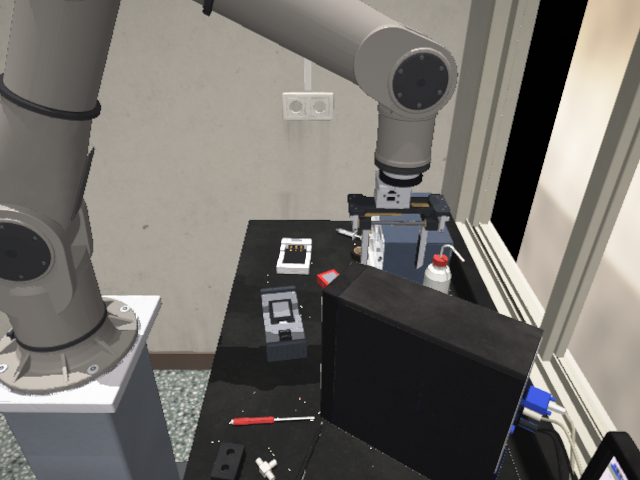

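The scene view shows the logger at about (380,310), its BNC jacks (+x end) at (345,325) and the guard at the latch end at (411,287). The white cradle is at (262,347), with its contact head at the left end. There are two pack-shaped things: the black one in the logger bay at (373,308) and a red one at (293,303). The black one in the bay fits the description, and red is ruled out. The side view agrees, with the logger at (283,325), cradle at (295,256) and screwdriver at (273,421).

Next I'll go above the latch and look with the wrist camera.

step_arm:
  steps:
    - {"claw": 100, "tx": -20.7, "ty": -3.2, "tz": -3, "yaw": -1.4}
    - {"claw": 100, "tx": -20.7, "ty": -3.2, "tz": -3, "yaw": -1.4}
    - {"claw": 100, "tx": -20.7, "ty": -3.2, "tz": -3, "yaw": -1.4}
    - {"claw": 100, "tx": -20.7, "ty": -3.2, "tz": -3, "yaw": -1.4}
    - {"claw": 100, "tx": -20.7, "ty": -3.2, "tz": -3, "yaw": -1.4}
    - {"claw": 100, "tx": -20.7, "ty": -3.2, "tz": -3, "yaw": -1.4}
    - {"claw": 100, "tx": -20.7, "ty": -3.2, "tz": -3, "yaw": -1.4}
    - {"claw": 100, "tx": -20.7, "ty": -3.2, "tz": -3, "yaw": -1.4}
    - {"claw": 80, "tx": -20.7, "ty": -3.2, "tz": -3, "yaw": -1.4}
    - {"claw": 80, "tx": -20.7, "ty": -3.2, "tz": -3, "yaw": -1.4}
    - {"claw": 80, "tx": -20.7, "ty": -3.2, "tz": -3, "yaw": -1.4}
    - {"claw": 80, "tx": -20.7, "ty": -3.2, "tz": -3, "yaw": -1.4}
    - {"claw": 80, "tx": -20.7, "ty": -3.2, "tz": -3, "yaw": -1.4}
    - {"claw": 80, "tx": -20.7, "ty": -3.2, "tz": -3, "yaw": -1.4}

```text
t: 2.7
eef_pos: [0.468, -0.032, 0.1925]
tcp_rot: [-3.13, -0.269, -0.0]
ft_force: [0.3, 0.2, 0.0]
opening: 0.0752
gripper_force: 0.0
```

```bash
python3 - <<'E'
from h import *
s=status.get_state();print(s['t'],s['eef_pos'],s['tcp_rot'],s['opening'],s['ft_force'],s['joint_positions'])
c=cap('wrist','w1.png');print({k:c[k] for k in c if k!='pixels'})
for q in('logger','guard_face','latch_ridge','bay','pack','pack_contacts'):
    for d in models.spot_point('wrist',q)[:3]: print(q,round(d['p'],2),np.round(d['xyz'],4),np.round(proj(c,d['xyz'])))
E
```

```text
2.7 [ 0.46795669 -0.03204853  0.19248814] [-3.12995677e+00 -2.69306065e-01 -8.29290391e-05] 0.07515898877558669 [0.26702402 0.21288922 0.03784225] [-0.29067825  0.11776683  0.24045595  2.09676008 -0.03498648  0.93066695
 -1.43005969]
{'fx': 427.1694395402535, 'fy': 427.1694395402535, 'cx': 320.9192586087202, 'cy': 235.39859314949456, 'position': array([ 0.53744701, -0.01937233,  0.35436256]), 'orientation': array([-0.20360192,  0.1710062 , -1.39178506])}
logger 0.73 [0.4569 0.0406 0.0043] [233. 214.]
guard_face 0.94 [ 0.4725 -0.0516  0.0404] [348. 224.]
latch_ridge 0.7 [ 0.4667 -0.01    0.043 ] [292. 223.]
pack 0.94 [0.451  0.0624 0.0163] [203. 220.]
pack 0.86 [ 0.5706  0.1931 -0.0033] [57. 37.]
pack_contacts 0.92 [0.557  0.2271 0.0086] [ 2. 44.]
pack_contacts 0.62 [0.4483 0.0973 0.0173] [159. 216.]
```

View pics/w1.png

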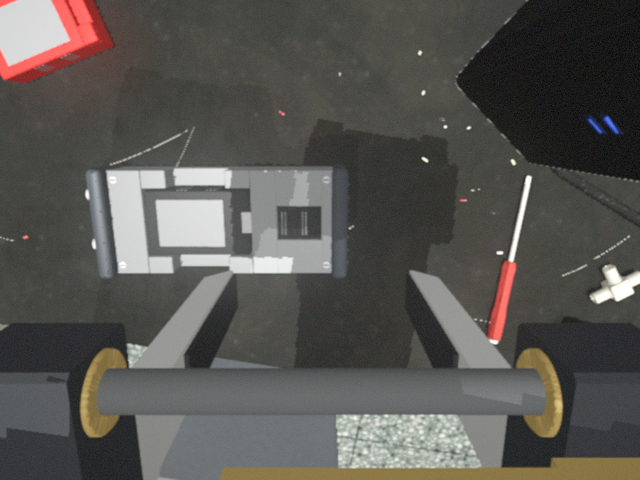

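The wrist view shows the logger deck spanning (88–347, 167–278), the latch plate at (300,222) with its ridge bars, and the black pack with its grey label at (190,222). The red look-alike is at the top left. I'll confirm in one enlarged crop and take the edges from it.

```bash
python3 - <<'E'
import cv2
a=cv2.imread('pics/w1.png')[155:290,75:355]
a=cv2.convertScaleAbs(a,alpha=1.3,beta=25)
cv2.imwrite('pics/w1c.png',cv2.resize(a,(784,378),interpolation=cv2.INTER_CUBIC))
E
```

```text
(no output)
```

View pics/w1c.png

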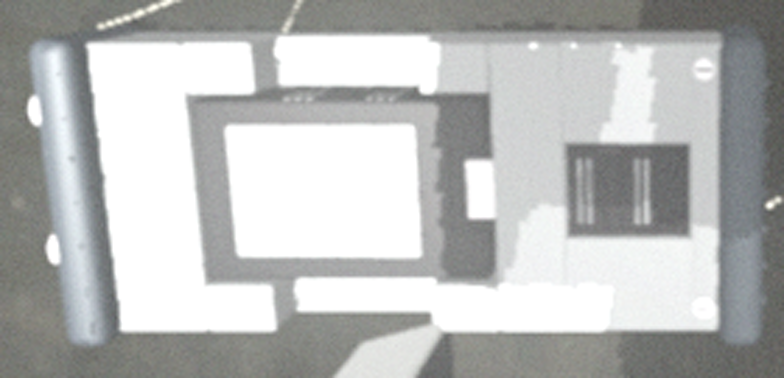

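```bash
cat >> h.py <<'E'
def tf(p,q):  # pose (x,y,yaw), local point
    c,s=np.cos(p[2]),np.sin(p[2]); return np.array([p[0]+c*q[0]-s*q[1],p[1]+s*q[0]+c*q[1],q[2]])
E
python3 - <<'E'
from h import *
from scipy.optimize import least_squares
c=vision.capture('wrist')
L=[((-22,26.5,38),(492,280)),((-22,-26.5,38),(490,94)),((-95,42,47),(760,340)),((-95,-42,47),(764,36)),((-83,42,38),(719,330)),((-83,-42,38),(720,40)),((95,42,47),(70,343)),((95,-42,47),(33,43)),((83,42,38),(119,330)),((83,-42,38),(88,42))]
px=lambda a:(75+a[0]/2.8,155+a[1]/2.8)
for sg in(1,-1):
    f=lambda p:np.ravel([proj(c,tf(p,np.array([q[0],sg*q[1],q[2]])/1000))-px(a) for q,a in L])
    r=least_squares(f,[.456,.04,1.73],loss='soft_l1')
    print(r.x,r.cost,np.round(f(r.x).reshape(-1,2),1).tolist())
    for n,q in dict(ridge=(-54.5,0,41),guard=(-95,0,43),pack=(18.5,0,14),packtop=(18.5,0,38),mid=(-73.5,0,38)).items(): print(n,tf(r.x,np.array(q)/1000).round(4),proj(c,tf(r.x,np.array(q)/1000)).round(1))
E
```

```text
[0.45663168 0.04249639 1.74375689] 20.312012220587288 [[1.9, 1.2], [-0.3, -0.8], [1.1, 2.5], [1.2, -0.3], [-0.3, 2.2], [-0.2, -2.8], [-2.1, 1.9], [-4.0, -2.2], [1.6, 2.6], [-0.7, -3.0]]
ridge [ 0.466  -0.0112  0.041 ] [293.9 223.4]
guard [ 0.473  -0.0511  0.043 ] [348.  223.9]
pack [0.4534 0.0607 0.014 ] [206.  216.4]
packtop [0.4534 0.0607 0.038 ] [197.7 222.8]
mid [ 0.4693 -0.0299  0.038 ] [319.2 222.5]
[0.40719547 0.03630446 1.66131442] 997.5433349228772 [[1.5, -0.5], [-0.6, 129.1], [2.6, -30.8], [-9.0, 179.5], [0.9, -31.6], [-8.5, 171.5], [-7.5, -51.8], [10.9, 159.4], [-2.9, -48.5], [11.9, 155.8]]
ridge [ 0.4121 -0.018   0.041 ] [291.8 291.2]
guard [ 0.4158 -0.0583  0.043 ] [343.5 296.1]
pack [0.4055 0.0547 0.014 ] [207.1 272.8]
packtop [0.4055 0.0547 0.038 ] [199.2 282.8]
mid [ 0.4138 -0.0369  0.038 ] [316.  291.6]
```

step_arm:
  steps:
    - {"claw": 64, "tx": 0.1, "ty": 0.2, "tz": -3, "yaw": 0}
    - {"claw": 64, "tx": 0.1, "ty": 0.2, "tz": -6, "yaw": 0}
    - {"claw": 64, "tx": 0.1, "ty": 0.2, "tz": -9, "yaw": 0}
    - {"claw": 64, "tx": 0.1, "ty": 0.2, "tz": -11, "yaw": 0}
    - {"claw": 64, "tx": 0.1, "ty": 0.2, "tz": -12, "yaw": 0}
    - {"claw": 64, "tx": 0.1, "ty": 0.2, "tz": -12.7, "yaw": 0}
    - {"claw": 64, "tx": 0.1, "ty": 0.2, "tz": -12.7, "yaw": 0}
    - {"claw": 64, "tx": 0.1, "ty": 0.2, "tz": -12.7, "yaw": 0}

```text
t: 3.9
eef_pos: [0.4695, -0.03, 0.0662]
tcp_rot: [-3.13, -0.268, -0.002]
ft_force: [0.3, -0.0, 0.2]
opening: 0.0602
gripper_force: 0.0
```

```bash
python3 - <<'E'
from h import *
s=status.get_state();print(s['t'],s['eef_pos'],s['opening'],s['ft_force'])
c=cap('wrist','w2.png');cap('side','s2.png')
for q in('guard_face','latch_ridge','pack'):
  for n in('wrist','side','scene'):
    for d in models.spot_point(n,q)[:2]: print(n,q,round(d['p'],2),np.round(d['xyz'],4),np.round(proj(c,d['xyz'])))
a=cv2.imread('pics/w2.png');print(proj(c,[.466,-.0112,.041]),proj(c,[.473,-.0511,.048]))
E
```

```text
3.9 [ 0.46945604 -0.03001031  0.06615739] 0.060241419454285634 [ 0.33094209 -0.04875113  0.22483031]
wrist guard_face 0.63 [ 0.4716 -0.0553  0.0402] [376. 289.]
side guard_face 0.76 [ 0.4733 -0.0507  0.0445] [368. 287.]
scene guard_face 0.74 [ 0.4712 -0.0501  0.0419] [365. 289.]
wrist latch_ridge 0.27 [0.4498 0.066  0.0132] [137. 272.]
side latch_ridge 0.5 [ 4.678e-01  3.027e-01 -3.000e-04] [-300.  160.]
side latch_ridge 0.38 [ 0.466  -0.0136  0.0387] [287. 285.]
scene latch_ridge 0.64 [ 0.4636 -0.0145  0.0385] [288. 290.]
wrist pack 0.8 [0.4518 0.0672 0.0144] [134. 269.]
side pack 0.58 [ 0.5707  0.1933 -0.0046] [-92. -12.]
scene pack 0.71 [ 0.5732  0.192  -0.0017] [-95. -19.]
[281.01611131 285.74334205] [369.82316187 291.02094308]
```

View pics/w2.png

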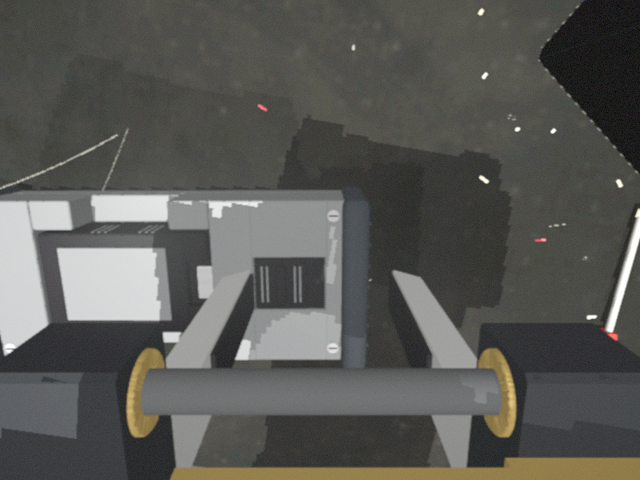

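The logger sits centred between the fingers: guard edge at u≈368, right finger at 392, left finger at 252, latch plate at 254–325. I'll lower to just above the deck.

step_arm:
  steps:
    - {"claw": 64, "tx": 0, "ty": 0, "tz": -0.5, "yaw": 0}
    - {"claw": 64, "tx": 0, "ty": 0, "tz": -0.9, "yaw": 0}
    - {"claw": 50, "tx": 0, "ty": 0, "tz": -0.9, "yaw": 0}
    - {"claw": 50, "tx": 0, "ty": 0, "tz": -0.9, "yaw": 0}
    - {"claw": 50, "tx": 0, "ty": 0, "tz": -0.9, "yaw": 0}

```text
t: 4.95
eef_pos: [0.469, -0.03, 0.0565]
tcp_rot: [-3.13, -0.268, 0.0]
ft_force: [-0.3, -0.1, 1.0]
opening: 0.0471
gripper_force: 0.0
```

step_arm:
  steps:
    - {"claw": 48, "tx": 0, "ty": 0, "tz": 0, "yaw": 0}
    - {"claw": 47, "tx": 0, "ty": 0, "tz": 0, "yaw": 0}
    - {"claw": 47, "tx": 0, "ty": 0, "tz": 0, "yaw": 0}

```text
t: 5.25
eef_pos: [0.469, -0.03, 0.0565]
tcp_rot: [-3.13, -0.268, -0.0]
ft_force: [1.1, 0.4, 0.3]
opening: 0.0439
gripper_force: 0.0
```

step_arm:
  steps:
    - {"claw": 46, "tx": 0, "ty": 0, "tz": 0, "yaw": 0}
    - {"claw": 46, "tx": 0, "ty": 0, "tz": 0, "yaw": 0}

```text
t: 5.45
eef_pos: [0.469, -0.03, 0.0565]
tcp_rot: [-3.13, -0.268, -0.0]
ft_force: [-0.2, -0.4, -0.0]
opening: 0.0433
gripper_force: 0.0
```

step_arm:
  steps:
    - {"claw": 45, "tx": 0, "ty": 0, "tz": 0, "yaw": 0}
    - {"claw": 45, "tx": 0, "ty": 0, "tz": 0, "yaw": 0}

```text
t: 5.65
eef_pos: [0.469, -0.0303, 0.0565]
tcp_rot: [3.13, 0.268, 0.0]
ft_force: [1.4, -3.0, 0.5]
opening: 0.0421
gripper_force: 4.7
```

step_arm:
  steps:
    - {"claw": 45, "tx": 0, "ty": -0.05, "tz": 0, "yaw": 0}
    - {"claw": 44, "tx": 0, "ty": -0.1, "tz": 0, "yaw": 0}
    - {"claw": 44, "tx": 0, "ty": -0.1, "tz": 0, "yaw": 0}

```text
t: 5.95
eef_pos: [0.4691, -0.0309, 0.0565]
tcp_rot: [-3.13, -0.268, -0.0]
ft_force: [0.6, 0.5, 0.2]
opening: 0.0412
gripper_force: 4.6
```

step_arm:
  steps:
    - {"claw": 43, "tx": 0.01, "ty": -0.05, "tz": 0, "yaw": 0}
    - {"claw": 42, "tx": 0.02, "ty": -0.1, "tz": 0, "yaw": 0}
    - {"claw": 42, "tx": 0.02, "ty": -0.1, "tz": 0, "yaw": 0}

```text
t: 6.25
eef_pos: [0.4692, -0.0318, 0.0565]
tcp_rot: [-3.13, -0.268, -0.0]
ft_force: [0.7, 2.4, 1.9]
opening: 0.0398
gripper_force: 1.2
```

step_arm:
  steps:
    - {"claw": 41, "tx": 0.01, "ty": -0.03, "tz": 0, "yaw": 0}
    - {"claw": 40, "tx": 0.02, "ty": -0.07, "tz": 0, "yaw": 0}
    - {"claw": 40, "tx": 0.02, "ty": -0.07, "tz": 0, "yaw": 0}

```text
t: 6.55
eef_pos: [0.4692, -0.0329, 0.0564]
tcp_rot: [3.13, 0.268, -0.0]
ft_force: [0.4, -0.6, -0.5]
opening: 0.0378
gripper_force: 0.0
```

step_arm:
  steps:
    - {"claw": 39, "tx": 0.01, "ty": -0.05, "tz": 0, "yaw": 0}
    - {"claw": 38, "tx": 0.01, "ty": -0.1, "tz": 0, "yaw": 0}
    - {"claw": 37, "tx": 0.02, "ty": -0.15, "tz": 0, "yaw": 0}
    - {"claw": 37, "tx": 0.02, "ty": -0.15, "tz": 0, "yaw": 0}

```text
t: 6.95
eef_pos: [0.4694, -0.0342, 0.0564]
tcp_rot: [-3.13, -0.268, 0.001]
ft_force: [-1.0, 1.2, -1.4]
opening: 0.0347
gripper_force: 2.9
```

```bash
python3 - <<'E'
from h import *
s=status.get_state();print(s['t'],s['eef_pos'],s['opening'],s['ft_force'])
c=cap('wrist','w3.png')
cv2.imwrite('pics/w3c.png',np.hstack([cv2.imread('pics/w2.png')[170:400,0:390],cv2.imread('pics/w3.png')[170:400,0:390]]))
E
```

```text
6.95 [ 0.4693624  -0.034239    0.05635485] 0.03469119816195355 [-0.95278285  1.21112347 -1.40991118]
```

View pics/w3c.png

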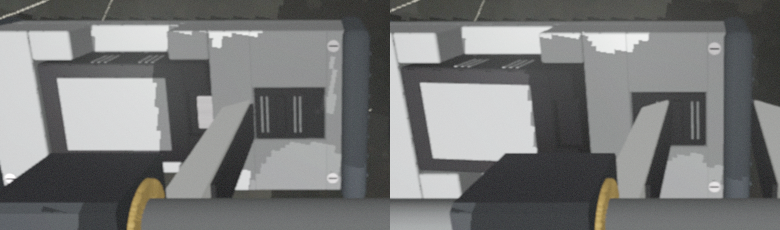

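The latch is released: the white tongue has gone and the pack has tipped up. Next I'll open, rise, and turn across the pack.

step_arm:
  steps:
    - {"claw": 50, "tx": 0, "ty": 0.1, "tz": 0, "yaw": 0}
    - {"claw": 50, "tx": 0, "ty": 0.1, "tz": 0, "yaw": 0}
    - {"claw": 55, "tx": 0, "ty": 0.1, "tz": 2, "yaw": 0}
    - {"claw": 100, "tx": 0, "ty": 0.1, "tz": 5, "yaw": 0}
    - {"claw": 100, "tx": -1.6, "ty": 9.5, "tz": 8, "yaw": 1.57}
    - {"claw": 100, "tx": -1.6, "ty": 9.5, "tz": 8, "yaw": 1.57}
    - {"claw": 100, "tx": -1.6, "ty": 9.5, "tz": 8, "yaw": 1.57}
    - {"claw": 100, "tx": -1.6, "ty": 9.5, "tz": 8, "yaw": 1.57}
    - {"claw": 100, "tx": -1.6, "ty": 9.5, "tz": 8, "yaw": 1.57}
    - {"claw": 100, "tx": -1.6, "ty": 9.5, "tz": 8, "yaw": 1.57}
    - {"claw": 100, "tx": -1.6, "ty": 9.5, "tz": 8, "yaw": 1.57}
    - {"claw": 100, "tx": -1.6, "ty": 9.5, "tz": 8, "yaw": 1.57}
    - {"claw": 100, "tx": -1.6, "ty": 9.5, "tz": 8, "yaw": 1.57}
    - {"claw": 100, "tx": -1.6, "ty": 9.5, "tz": 8, "yaw": 1.57}
    - {"claw": 100, "tx": -1.6, "ty": 9.5, "tz": 8, "yaw": 1.57}
    - {"claw": 100, "tx": -1.6, "ty": 9.5, "tz": 8, "yaw": 1.57}
    - {"claw": 100, "tx": -1.6, "ty": 9.5, "tz": 8, "yaw": 1.57}

```text
t: 8.7
eef_pos: [0.4536, 0.0607, 0.1365]
tcp_rot: [2.028, 2.399, 0.0]
ft_force: [-1.0, 0.6, 0.9]
opening: 0.0938
gripper_force: 0.0
```

```bash
python3 - <<'E'
from h import *
s=status.get_state();print(s['t'],s['eef_pos'],s['tcp_rot'],s['opening'],s['ft_force'])
c=cap('wrist','w4.png')
for n in('wrist','scene','side'):
  if n!='wrist': cap(n)
  for q in('logger','guard_face','latch_ridge','bay','pack','pack_contacts','cradle','cradle_contacts'):
    for d in models.spot_point(n,q)[:2]: print(n,q,round(d['p'],2),np.round(d['xyz'],4),np.round(proj(c,d['xyz'])))
E
```

```text
8.7 [0.45362518 0.06069194 0.13650668] [2.02807784e+00 2.39918431e+00 1.24375429e-04] 0.09382335650378101 [-0.99953406  0.61798055  0.908393  ]
wrist latch_ridge 0.96 [ 0.4651 -0.0177  0.0433] [318. 361.]
wrist latch_ridge 0.2 [ 0.6657  0.0609 -0.0031] [601. 275.]
wrist pack 0.91 [ 0.5722  0.1927 -0.0014] [531.  66.]
wrist pack 0.88 [0.4516 0.061  0.0173] [317. 235.]
wrist pack_contacts 0.76 [0.4462 0.0976 0.0192] [318. 181.]
wrist cradle 0.74 [ 0.6637  0.0584 -0.0014] [599. 278.]
scene logger 0.95 [0.4527 0.0372 0.0031] [314. 262.]
scene guard_face 0.85 [ 0.4726 -0.0499  0.042 ] [321. 403.]
scene latch_ridge 0.68 [ 0.4712 -0.0527  0.0447] [318. 409.]
scene latch_ridge 0.61 [ 0.4635 -0.0201  0.0362] [315. 358.]
scene bay 0.96 [0.4493 0.0589 0.0171] [313. 237.]
scene pack_contacts 0.88 [0.4455 0.0987 0.0227] [317. 180.]
scene pack_contacts 0.88 [0.5525 0.2252 0.0016] [518.   6.]
scene cradle 0.62 [ 0.4691  0.3096 -0.0042] [ 416. -173.]
scene cradle_contacts 0.69 [0.4719 0.3464 0.011 ] [ 443. -273.]
side logger 0.81 [ 0.4557  0.0412 -0.    ] [319. 256.]
side guard_face 0.72 [ 0.4782 -0.0465  0.0462] [330. 404.]
side latch_ridge 0.6 [ 0.47   -0.0198  0.0402] [324. 362.]
side bay 0.94 [0.4569 0.0621 0.0123] [325. 233.]
side pack 0.89 [0.4545 0.0615 0.0193] [322. 236.]
side pack 0.6 [ 0.5686  0.192  -0.0046] [523.  67.]
side pack_contacts 0.7 [0.4427 0.0963 0.0237] [313. 183.]
side cradle 0.97 [0.4682 0.3073 0.0025] [ 416. -176.]
side cradle_contacts 0.57 [0.4749 0.3439 0.0085] [ 446. -262.]
```

View pics/w4.png

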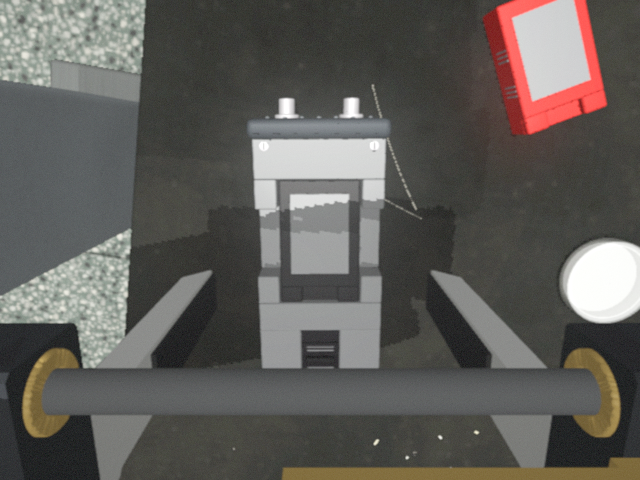

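The pack at (320,240) is centred between the fingers, and its latch end is raised. I'll descend with the fingers outside the notches and grip.

step_arm:
  steps:
    - {"claw": 100, "tx": 0, "ty": 0, "tz": -3, "yaw": 0}
    - {"claw": 100, "tx": 0, "ty": 0, "tz": -6, "yaw": 0}
    - {"claw": 100, "tx": 0, "ty": 0, "tz": -8, "yaw": 0}
    - {"claw": 100, "tx": 0, "ty": 0, "tz": -9, "yaw": 0}
    - {"claw": 100, "tx": 0, "ty": 0, "tz": -9.5, "yaw": 0}
    - {"claw": 100, "tx": 0, "ty": 0, "tz": -9.5, "yaw": 0}
    - {"claw": 70, "tx": 0, "ty": 0, "tz": -9.5, "yaw": 0}
    - {"claw": 60, "tx": 0, "ty": 0, "tz": -9.5, "yaw": 0}
    - {"claw": 57, "tx": 0, "ty": 0, "tz": -9.5, "yaw": 0}
    - {"claw": 57, "tx": 0, "ty": 0, "tz": -9.5, "yaw": 0}
    - {"claw": 55, "tx": 0, "ty": 0, "tz": -9.5, "yaw": 0}
    - {"claw": 55, "tx": 0, "ty": 0, "tz": -9.5, "yaw": 0}

```text
t: 11.25
eef_pos: [0.4536, 0.0608, 0.0415]
tcp_rot: [-2.025, -2.402, -0.0]
ft_force: [0.0, 0.3, 0.0]
opening: 0.053
gripper_force: 0.0
```

step_arm:
  steps:
    - {"claw": 53, "tx": 0, "ty": 0, "tz": 0, "yaw": 0}
    - {"claw": 51, "tx": 0, "ty": 0, "tz": 0, "yaw": 0}
    - {"claw": 45, "tx": 0, "ty": 0, "tz": 0, "yaw": 0}
    - {"claw": 45, "tx": 0, "ty": 0, "tz": 0, "yaw": 0}
    - {"claw": 45, "tx": 0, "ty": 0, "tz": 0, "yaw": 0}

```text
t: 11.75
eef_pos: [0.4534, 0.0607, 0.0414]
tcp_rot: [-2.025, -2.402, 0.001]
ft_force: [-1.8, -0.1, 1.0]
opening: 0.0497
gripper_force: 30.0
```

Gripped at 49.7 mm and 30 N. I'll lift straight up.

step_arm:
  steps:
    - {"claw": 45, "tx": 0, "ty": 0, "tz": 0.5, "yaw": 0}
    - {"claw": 45, "tx": 0, "ty": 0, "tz": 1, "yaw": 0}
    - {"claw": 45, "tx": 0, "ty": 0, "tz": 1.5, "yaw": 0}
    - {"claw": 45, "tx": 0, "ty": 0, "tz": 2, "yaw": 0}
    - {"claw": 45, "tx": 0, "ty": 0, "tz": 3, "yaw": 0}
    - {"claw": 45, "tx": 0, "ty": 0, "tz": 5, "yaw": 0}
    - {"claw": 45, "tx": 0, "ty": 0, "tz": 8, "yaw": 0}
    - {"claw": 45, "tx": 0, "ty": 0, "tz": 10, "yaw": 0}
    - {"claw": 45, "tx": 0, "ty": 0, "tz": 10, "yaw": 0}

```text
t: 12.65
eef_pos: [0.455, 0.0611, 0.1444]
tcp_rot: [2.024, 2.4, 0.006]
ft_force: [-0.4, -0.1, -2.0]
opening: 0.0498
gripper_force: 30.0
```

step_arm:
  steps:
    - {"claw": 45, "tx": 0.4, "ty": 4, "tz": 1, "yaw": -0.1}
    - {"claw": 45, "tx": 0.8, "ty": 8, "tz": 1, "yaw": -0.2}
    - {"claw": 45, "tx": 1.2, "ty": 12, "tz": 1, "yaw": -0.3}
    - {"claw": 45, "tx": 1.5, "ty": 16, "tz": 1, "yaw": -0.3}
    - {"claw": 45, "tx": 1.5, "ty": 20, "tz": 1, "yaw": -0.3}
    - {"claw": 45, "tx": 1.5, "ty": 24.5, "tz": 1, "yaw": -0.3}
    - {"claw": 45, "tx": 1.5, "ty": 24.5, "tz": 1, "yaw": -0.3}
    - {"claw": 45, "tx": 1.5, "ty": 24.5, "tz": 1, "yaw": -0.3}
    - {"claw": 45, "tx": 1.5, "ty": 24.5, "tz": 1, "yaw": -0.3}

```text
t: 13.55
eef_pos: [0.4685, 0.3046, 0.151]
tcp_rot: [2.362, 2.071, -0.002]
ft_force: [-0.1, -0.8, -1.4]
opening: 0.0496
gripper_force: 30.0
```

```bash
python3 - <<'E'
from h import *
s=status.get_state();print(s['t'],s['eef_pos'],s['tcp_rot'],s['opening'],s['ft_force'])
c=cap('wrist','w5.png')
for n in('wrist','scene','side'):
  if n!='wrist': cap(n)
  for q in('logger','pack','pack_contacts','cradle','cradle_contacts'):
    for d in models.spot_point(n,q)[:2]: print(n,q,round(d['p'],2),np.round(d['xyz'],4),np.round(proj(c,d['xyz'])))
p=[.4683,.307,np.radians(82.5)]
for q in((-60,42,24),(-60,-42,24),(68,42,32),(68,-42,32),(44,30,24),(44,-30,24),(-44,30,24),(-44,-30,24)): print(q,proj(c,tf(p,np.array(q)/1000)).round(1))
E
```

```text
13.55 [0.46845589 0.30458816 0.1509798 ] [ 2.36179055e+00  2.07120211e+00 -1.84046249e-03] 0.049613346902578674 [-0.14963017 -0.78304733 -1.35668175]
wrist pack 0.85 [0.4674 0.3073 0.1299] [317. 283.]
wrist pack_contacts 0.63 [0.5552 0.2254 0.0085] [446. 313.]
wrist cradle_contacts 0.57 [0.4755 0.3485 0.0085] [322. 167.]
wrist cradle_contacts 0.19 [6.196e-01 4.369e-01 2.000e-04] [520.   4.]
scene logger 0.69 [0.4524 0.0394 0.0038] [342. 516.]
scene logger 0.51 [ 0.4538 -0.1989  0.0016] [370. 699.]
scene pack 0.9 [0.4702 0.3042 0.1219] [324. 283.]
scene pack 0.88 [ 0.574   0.1945 -0.0008] [468. 341.]
scene pack_contacts 0.75 [0.4785 0.3414 0.129 ] [332. 207.]
scene pack_contacts 0.57 [0.5543 0.2271 0.0059] [443. 310.]
scene cradle 0.92 [ 0.472   0.3107 -0.0069] [324. 215.]
scene cradle_contacts 0.97 [0.4692 0.3487 0.0111] [313. 168.]
scene cradle_contacts 0.57 [0.6204 0.4387 0.0013] [522.   0.]
side logger 0.97 [ 4.572e-01  4.060e-02 -3.000e-04] [346. 510.]
side pack 0.97 [0.4696 0.3063 0.1288] [322. 284.]
side pack 0.59 [ 0.5718  0.1924 -0.0024] [465. 342.]
side pack_contacts 0.71 [0.5538 0.2246 0.0106] [445. 315.]
side pack_contacts 0.66 [0.474  0.3454 0.1332] [321. 200.]
side cradle 0.73 [0.4659 0.3064 0.0007] [317. 224.]
side cradle 0.5 [ 0.6246  0.4372 -0.0032] [525.   4.]
side cradle_contacts 0.57 [0.4748 0.3454 0.0108] [322. 172.]
(-60, 42, 24) [262.3 310. ]
(-60, -42, 24) [377.5 310. ]
(68, 42, 32) [253.8 129.1]
(68, -42, 32) [385.6 129.1]
(44, 30, 24) [275. 166.]
(44, -30, 24) [364.6 166. ]
(-44, 30, 24) [278.2 289.4]
(-44, -30, 24) [361.5 289.4]
```

View pics/w5.png

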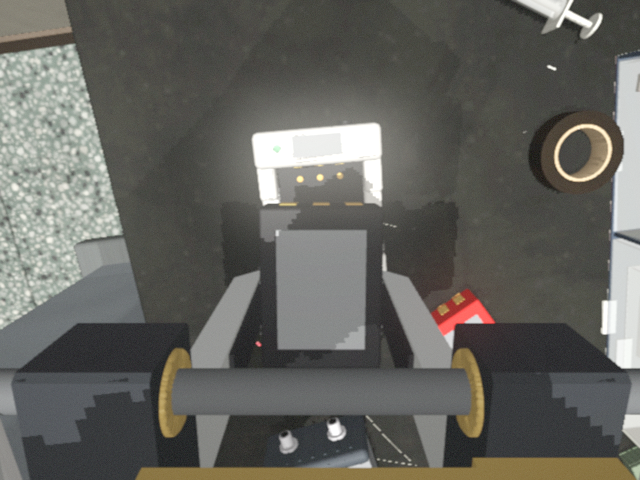

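The cradle's contact head spans (252,136)–(381,124), with its contacts at (300,180), (320,178) and (340,175). It is turned a few degrees counterclockwise from my estimate, and the held pack covers (262–382, 205–365). I'll fit the cradle pose.

```bash
python3 - <<'E'
from h import *
from scipy.optimize import least_squares
c=vision.capture('wrist')
im=cv2.cvtColor(np.array(c['pixels']),cv2.COLOR_RGB2BGR)
L=[((68,42,32),(253,135)),((68,-42,32),(381,124)),((44,42,32),(256,170)),((44,-42,32),(382,158)),((39,0,12),(320,177.5))]
f=lambda p:np.ravel([proj(c,tf(p,np.array(q)/1000))-a for q,a in L])
r=least_squares(f,[.468,.307,1.48],loss='soft_l1');print(r.x,np.degrees(r.x[2]),f(r.x).reshape(-1,2).round(1).tolist())
P=status.get_state();y=R.from_rotvec(P['tcp_rot']).as_matrix()[:,1];print('close dir',np.degrees(np.arctan2(y[1],y[0])),P['eef_pos'])
cv2.imwrite('pics/w5c.png',cv2.resize(im[110:380,230:410],None,fx=2.2,fy=2.2,interpolation=cv2.INTER_CUBIC))
E
```

```text
[0.4718081  0.30814515 1.52374177] 87.3039726351796 [[-2.1, -0.3], [0.8, -0.6], [-0.7, 2.2], [1.6, 3.4], [-0.0, -6.0]]
close dir -7.447498191875439 [0.46852787 0.30581587 0.15144914]
```

View pics/w5c.png

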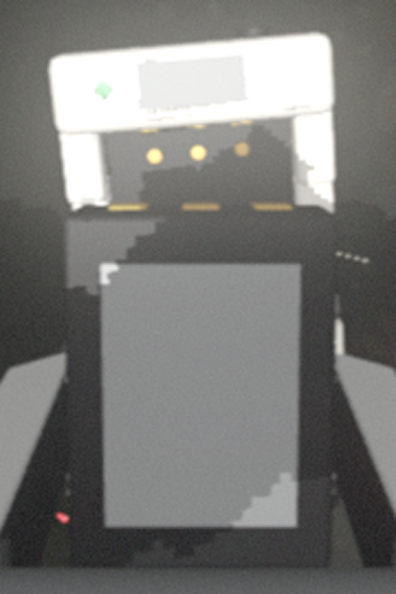

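step_arm:
  steps:
    - {"claw": 45, "tx": 0.25, "ty": 0.25, "tz": -3, "yaw": 0.083}
    - {"claw": 45, "tx": 0.25, "ty": 0.25, "tz": -6, "yaw": 0.083}
    - {"claw": 45, "tx": 0.25, "ty": 0.25, "tz": -7.5, "yaw": 0.083}
    - {"claw": 45, "tx": 0.25, "ty": 0.25, "tz": -7.5, "yaw": 0.083}
    - {"claw": 45, "tx": 0.25, "ty": 0.25, "tz": -7.5, "yaw": 0.083}

```text
t: 15.0
eef_pos: [0.4713, 0.3085, 0.0771]
tcp_rot: [-2.273, -2.168, -0.0]
ft_force: [0.4, -0.2, -1.6]
opening: 0.0493
gripper_force: 30.0
```

```bash
python3 - <<'E'
from h import *
s=status.get_state();y=R.from_rotvec(s['tcp_rot']).as_matrix()[:,1];print(s['t'],s['eef_pos'],np.degrees(np.arctan2(y[1],y[0])),s['ft_force'])
c=cap('wrist','w6.png'); a=cap('scene','sc6.png'); b=cap('side','sd6.png')
for n in('wrist','scene','side'):
  for q in('pack','pack_contacts','cradle','cradle_contacts'):
    for d in models.spot_point(n,q)[:2]: print(n,q,round(d['p'],2),np.round(d['xyz'],4),np.round(proj(c,d['xyz'])))
def crop(f,k,w=.5):
    i=cv2.imread('pics/'+f); x,y=k; return cv2.resize(i[y-45:y+45,x-60:x+60],(390,292),interpolation=cv2.INTER_CUBIC)
p=[.471,.308,.04]
top=np.hstack([crop('sc6.png',proj(a,p).astype(int)),crop('sd6.png',proj(b,p).astype(int))])
w=cv2.imread('pics/w6.png')[150:300,130:530]
cv2.imwrite('pics/m6.png',np.vstack([top,cv2.resize(w,(780,292))]))
E
```

```text
15.0 [0.47133131 0.3085262  0.0771004 ] -2.7131841152947143 [ 0.36309952 -0.24320525 -1.62696288]
wrist pack 0.88 [0.4691 0.3129 0.0529] [315. 278.]
wrist cradle_contacts 0.56 [0.4727 0.3486 0.0071] [319. 187.]
scene pack 0.85 [ 0.5746  0.1943 -0.0013] [488. 415.]
scene pack 0.75 [0.469  0.3049 0.053 ] [315. 294.]
scene pack_contacts 0.76 [0.5531 0.226  0.0052] [459. 379.]
scene pack_contacts 0.7 [0.4743 0.3464 0.0581] [323. 207.]
scene cradle 0.66 [ 0.472   0.3088 -0.006 ] [321. 250.]
scene cradle_contacts 0.73 [0.4709 0.3503 0.0148] [316. 186.]
side pack 0.83 [0.4742 0.3102 0.0587] [326. 287.]
side pack 0.52 [ 0.5714  0.1924 -0.0062] [480. 413.]
side pack_contacts 0.82 [0.4712 0.3477 0.0613] [315. 206.]
side pack_contacts 0.47 [0.5553 0.2279 0.0101] [466. 380.]
side cradle 0.8 [ 0.466   0.3053 -0.0014] [311. 259.]
side cradle_contacts 0.8 [0.4749 0.3452 0.0104] [324. 194.]
side cradle_contacts 0.59 [ 0.4738 -0.0511  0.0438] [349. 773.]
```

View pics/m6.png

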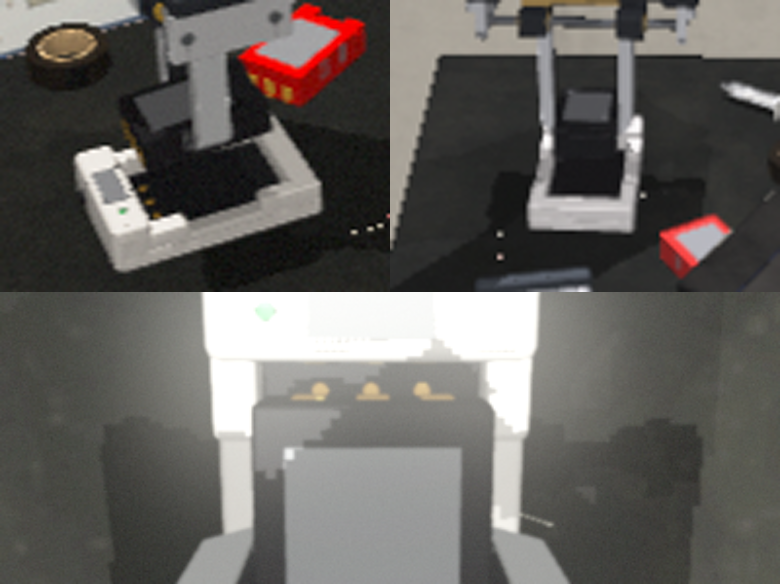

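Everything lines up: the pack is parallel to the cradle, its contacts face the cradle's contacts, and it sits centred between the side walls. That makes 10 pictures, so from here I rely on forces and network readings while lowering.

step_arm:
  steps:
    - {"claw": 45, "tx": 0, "ty": 0, "tz": -1.5, "yaw": 0}
    - {"claw": 45, "tx": 0, "ty": 0, "tz": -2.6, "yaw": 0}
    - {"claw": 45, "tx": 0, "ty": 0, "tz": -3.2, "yaw": 0}
    - {"claw": 45, "tx": 0, "ty": 0, "tz": -3.5, "yaw": 0}
    - {"claw": 45, "tx": 0, "ty": 0, "tz": -3.5, "yaw": 0}
    - {"claw": 45, "tx": 0, "ty": 0, "tz": -3.5, "yaw": 0}

```text
t: 16.35
eef_pos: [0.4711, 0.3084, 0.0416]
tcp_rot: [-2.273, -2.169, -0.0]
ft_force: [-0.0, -0.5, -1.4]
opening: 0.0497
gripper_force: 30.0
```

step_arm:
  steps:
    - {"claw": 45, "tx": 0, "ty": 0, "tz": -0.1, "yaw": 0}
    - {"claw": 45, "tx": 0, "ty": 0, "tz": -0.2, "yaw": 0}
    - {"claw": 45, "tx": 0, "ty": 0, "tz": -0.2, "yaw": 0}

```text
t: 16.65
eef_pos: [0.4711, 0.3083, 0.0395]
tcp_rot: [-2.273, -2.169, -0.0]
ft_force: [0.0, 0.0, -2.7]
opening: 0.0502
gripper_force: 30.0
```

step_arm:
  steps:
    - {"claw": 45, "tx": 0, "ty": 0, "tz": -0.1, "yaw": 0}
    - {"claw": 45, "tx": 0, "ty": 0, "tz": -0.1, "yaw": 0}

```text
t: 16.85
eef_pos: [0.4712, 0.3081, 0.0387]
tcp_rot: [2.273, 2.168, 0.0]
ft_force: [-1.2, -3.1, 6.7]
opening: 0.0496
gripper_force: 30.0
```

step_arm:
  steps:
    - {"claw": 45, "tx": 0, "ty": 0, "tz": -0.1, "yaw": 0}
    - {"claw": 45, "tx": 0, "ty": 0, "tz": -0.1, "yaw": 0}

```text
t: 17.05
eef_pos: [0.4712, 0.3078, 0.0378]
tcp_rot: [2.273, 2.168, -0.0]
ft_force: [-2.5, -4.4, 7.2]
opening: 0.0495
gripper_force: 30.0
```

Contact is light at about 7 N, so I'll release slowly, symmetrically and only part way, then rise.

step_arm:
  steps:
    - {"claw": 54, "tx": 0, "ty": 0, "tz": -0.05, "yaw": 0}
    - {"claw": 57, "tx": 0, "ty": 0, "tz": -0.05, "yaw": 0}
    - {"claw": 62, "tx": 0, "ty": 0, "tz": 0, "yaw": 0}
    - {"claw": 75, "tx": 0, "ty": 0, "tz": 0, "yaw": 0}
    - {"claw": 90, "tx": 0, "ty": 0, "tz": 0, "yaw": 0}
    - {"claw": 90, "tx": 0, "ty": 0, "tz": 0, "yaw": 0}
    - {"claw": 90, "tx": 0, "ty": 0, "tz": 1, "yaw": 0}
    - {"claw": 90, "tx": 0, "ty": 0, "tz": 4, "yaw": 0}
    - {"claw": 90, "tx": 0, "ty": 0, "tz": 8, "yaw": 0}
    - {"claw": 90, "tx": 0, "ty": 0, "tz": 12, "yaw": 0}
    - {"claw": 90, "tx": 0, "ty": 0, "tz": 12, "yaw": 0}
    - {"claw": 90, "tx": 0, "ty": 0, "tz": 12, "yaw": 0}

```text
t: 18.25
eef_pos: [0.4715, 0.3085, 0.1588]
tcp_rot: [2.273, 2.168, 0.004]
ft_force: [0.1, 0.4, -1.5]
opening: 0.0845
gripper_force: 0.0
```

```bash
python3 - <<'E'
from h import *
s=status.get_state();print(s['t'],s['eef_pos'],s['opening'],s['ft_force'])
for n in('wrist','scene','side'):
  c=cap(n,n+'7.png')
  for q in('logger','guard_face','latch_ridge','pack','pack_contacts','cradle','cradle_contacts','petri_dish','screwdriver','syringe'):
    for d in models.spot_point(n,q)[:2]: print(n,q,round(d['p'],2),np.round(d['xyz'],4),np.round(proj(c,d['xyz'])))
c=vision.capture('wrist');g=cv2.cvtColor(np.array(c['pixels']),cv2.COLOR_RGB2HSV)
# label + dark pack outline: compare predicted pack-top corners with pixel profile
p=[.4712,.308,1.5237]
for q in((39,25,36),(39,-25,36),(-39,25,36),(-39,-25,36),(0,25,36),(0,-25,36),(39,0,36),(-39,0,36),(44,0,32)):print(q,proj(c,tf(p,np.array(q)/1000)).round(1))
for r in(225,235): print(r,g[r,240:400:2,2].tolist())
for u in(300,320,340): print(u,g[120:320:2,u,2].tolist())
E
```

```text
18.25 [0.47146668 0.30852177 0.1588117 ] 0.08451920250759161 [ 0.07069507  0.43876343 -1.47727483]
wrist guard_face 0.52 [ 6.211e-01  4.345e-01 -3.000e-04] [526.  37.]
wrist pack 0.93 [0.4694 0.3112 0.0128] [317. 224.]
wrist pack 0.73 [ 5.732e-01  1.904e-01 -5.000e-04] [449. 356.]
wrist pack_contacts 0.96 [0.5553 0.227  0.0061] [430. 320.]
wrist pack_contacts 0.93 [0.4727 0.3464 0.0183] [319. 177.]
wrist cradle_contacts 0.58 [0.4729 0.3471 0.0057] [319. 174.]
wrist syringe 0.92 [ 6.208e-01  4.318e-01 -4.000e-04] [526.  41.]
wrist syringe 0.23 [0.4731 0.3485 0.0093] [320. 173.]
scene logger 0.87 [0.4536 0.0428 0.0062] [380. 315.]
scene guard_face 0.64 [ 0.4711 -0.0514  0.0447] [412. 285.]
scene guard_face 0.41 [0.6633 0.0601 0.003 ] [327. 275.]
scene latch_ridge 0.4 [ 0.4659 -0.0223  0.0355] [402. 293.]
scene pack 0.81 [0.4721 0.3063 0.0114] [262. 345.]
scene pack 0.79 [ 5.741e-01  1.926e-01 -1.000e-04] [293. 309.]
scene pack_contacts 0.84 [0.4759 0.3436 0.0205] [243. 346.]
scene pack_contacts 0.83 [0.553  0.2267 0.0046] [283. 316.]
scene cradle 0.64 [ 0.4677  0.3097 -0.0036] [262. 35
[... 2686 characters left out ...]
39, 154, 158, 167, 166, 165, 167, 169, 165, 167, 166, 167, 167, 166, 165, 164, 165, 156, 93, 77, 85, 83, 80, 82, 85, 81, 80, 81, 85, 149, 163, 206, 223, 229, 228, 227, 227, 227, 227, 224, 199, 67, 68, 66, 65, 61]
340 [108, 111, 111, 114, 113, 116, 124, 214, 255, 255, 250, 229, 229, 229, 228, 227, 230, 228, 228, 228, 227, 255, 255, 255, 235, 235, 143, 163, 172, 117, 119, 113, 113, 114, 111, 110, 147, 151, 150, 152, 150, 149, 146, 144, 144, 145, 145, 145, 143, 143, 142, 142, 153, 160, 166, 168, 167, 167, 170, 167, 166, 168, 164, 167, 166, 165, 163, 163, 165, 164, 165, 159, 91, 84, 88, 83, 82, 75, 85, 81, 87, 82, 80, 80, 146, 205, 223, 229, 228, 228, 227, 228, 228, 226, 199, 72, 69, 67, 65, 60]
```

The readings agree. The pack is seated level and centred in the pocket, with its contacts at about (0.474, 0.345) against the cradle's at (0.473, 0.348). The logger's guard is still at (0.473, -0.051), the bystanders haven't moved, and the gripper is clear.

```bash
python3 -c "
from cell import order; print(order.close_job())"
```

```text
the job is handed in; nothing more can be done
None
```

I released the latch, moved the pack into the cradle contacts-to-contacts, and handed the job in at about 20 s on the robot's clock; my last position readings showed the logger and bystanders where they started, but the hand-in call returned no verdict.

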